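# Seal the sloping test cell and start the test

### The arm

A 6-joint arm with a two-finger parallel gripper is mounted at the origin on the work surface. World frame = base frame: x ahead of the robot, y to its left, z up, the work surface at z = 0. Lengths are in mm, angles in rad, forces in N, time in s.
With the tool pointing down it reaches from about 350 to 975 mm from the base axis. Payload 7.1 kg.
Tool frame: the origin (TCP) lies midway between the tips of the shut fingers; the grasp point (between the pads) lies 19 mm behind it; z points along the fingers, y is the line along which they close (so a half turn about z gives the same grasp; the last joint's range is limited). The gripper opens to 88 mm and grips with 3 to 60 N. Pads are 20 mm wide; open, the fingers measure 115 mm over their backs; the gripper's body (75 mm by 178 mm) begins 61 mm behind the grasp point.
Start: joints at [1.235, 0.423, 1.63, -0, 1.089, -0.019], TCP at [194.673, 593.892, 222.675] pointing down, gripper open.
Joint ranges: [-3, 3], [-0.9, 2.11], [0.09, 2.58], [-1.31, 4.45], [0.11, 2.69], [-2.54, 2.54]. Speed limits (rad/s): [2.39, 2.39, 3.01, 3.14, 3.14, 3.14].

### API

Orientations are given as a rotation vector (axis times angle).
In Python, from workcell import ctrl gives the robot as it stands.
- The arm moves only by the shell command python3 -m pendant 'ROWS'. ROWS is a JSON object of lists of equal length, an entry for each row: "grip": the opening, from -1 (shut) to 1 (fully open); "linear": the shift along the tool's x, y, z in mm, a list of three; "angular": the turn, a rotation vector about the tool's x, y, z in rad, a list of three. In form: {"grip": [grip, ...], "linear": [[tx, ty, tz], ...], "angular": [[ax, ay, az], ...]}. A call has 1 to 12 rows; each row shifts and turns the commanded pose from where the row before left it, along the tool's axes as they then stand; what a row does not reach is not made up. A row lasts 1/12 s, in which the tool goes at most 41.7 mm and 7.16 degrees, less where a joint would pass 70% of its speed; a pose out of reach is approached as far as the arm can. A call with a gripper value outside its range is refused whole. The fingers move at their own pace and stop on an object; the grip force is fixed at half the most. Time passes only in rows, so rows that do not move let the fingers close. It gives the time, the measured TCP pose, the force, the opening and the grip force at its end, in the units of the state.
- ctrl.get_obs(): the state, without advancing time (a new reading comes with each control period).
- ctrl.get_image(name): name is "scene" or "side" or "wrist"; returns the picture (400x640x3 uint8, red, green, blue); there is no depth.
- ctrl.camera_params(name): a dict with "vfov" (degrees; the focal length in pixels is half the picture's height over the tangent of half this angle, whatever the lens; pixels are square), "cx", "cy" (the principal point, pixels), "k1" (the pictures are not rectified: a ray, as slopes to the right and down, at radius r is drawn at 1 + k1 r^2 times it, then the intrinsics apply), "R" (3x3) and "t" (3): a world point X has camera coordinates R X + t; the wrist camera has in their place "T_tool_cam" (4x4, takes a point from camera to tool coordinates, whose origin is the TCP and whose axes are the flange's). Camera axes: x right, y down, z forward; pixel columns grow to the right and rows downward; lengths in mm; the calibration is good to about 2 mm. A picture is of the moment at which its call begins: read the wrist's pose just before it. camera_params takes no time and is no camera call.
- ctrl.close_job(): hands the job in; it is judged then, once.
The state is a dict: "t": time; "qpos": joint angles; "qvel": joint speeds; "joint_torque": joint torques, N m; "ee_pos": TCP position; "orientation": TCP orientation; "ft_force": force on the tool from outside, world axes, zero at the start; "moment": the same for the moment, N m; "width": finger opening in mm; "grasp_force": force on a finger pad.
Only numpy, scipy, OpenCV 4.12 (cv2) and the standard library are available. Lean on these libraries where they do the work, as an engineer would, in place of code of your own. Each camera call takes 0.05 s, during which the arm holds its last target. There are 200 camera calls.

### The job

Push each of the three coloured sealing caps on the sloping face of the test cell fully home, down against its black collar. Once all three are home, press the green start button on the grey box right down and let it go. Use steady pushes, do not ram anything, and leave the concrete specimen, the jar and the brush where they are.

Things in the scene. Friction and masses are not known exactly. Their poses are not given: they have to be found in the camera images.
- cell: Fixed off-white wedge-shaped test cell, 130 deep (x) x 280 wide (y) mm. Origin: centre of its underside; x points to its tall back (116 mm high), the low front edge (25 mm) is at -x. Its top face slopes 35 degrees: outward normal (-0.574, 0, 0.819) in its frame. Caps stand in a row on mid-face: red at y = +60, yellow 0, blue -60 mm, and move along that normal.
- bar_mid (a point): Middle of the cell's steel carrying bar, 10 mm thick, 262 mm long along the cell's y, about 125 mm above the caps; its legs at both ends lean back to the cell's rear edge. It blocks a tool that comes straight down on a cap: come in square to the sloping face (tool tilted about 35 degrees), from the cell's low side, under the bar.
- box: Grey start-button box fixed to the bench, 90 (x) x 110 (y) x 40 mm high, level top. Origin at the centre of its underside. The green button stands on its top.
- start_top (a point): Centre of the top of the round green start button, 36 mm across, in a low black housing on the grey box; pressed straight down.
- start (a joint): Travel of the start button in m: 0 released, 0.006 fully down (takes 5 N); it springs back.
- specimen: Concrete cylinder, 50 mm across, 100 mm high, standing loose on the bench. Origin at the centre of its underside.
- jar: Small jar, 48 mm across, 75 mm high, standing loose. Origin at the centre of its underside.
- brush: Brush about 170 mm long, lying loose on the bench. Origin at the underside of its middle, x along its length.
- cap_red_top (a point): Centre of the flat top of the red cap, a round red plastic knob 34 mm across and 14 mm thick on a white stem 22 mm across; its z points out of the sloping face. Push it along -z (down the slope's normal).
- cap_red (a joint): How far the red cap is pushed in, in m: 0 stands 14 mm proud of its black collar (collar 44 mm across, 3 mm high), 0.014 fully home on the collar. Stiff (about 6 N) and stays where it is left.
- cap_yellow_top (a point): Centre of the flat top of the yellow cap, a round yellow plastic knob 34 mm across and 14 mm thick on a white stem 22 mm across; its z points out of the sloping face. Push it along -z (down the slope's normal).
- cap_yellow (a joint): How far the yellow cap is pushed in, in m: 0 stands 14 mm proud of its black collar (collar 44 mm across, 3 mm high), 0.014 fully home on the collar. Stiff (about 6 N) and stays where it is left.
- cap_blue_top (a point): Centre of the flat top of the blue cap, a round blue plastic knob 34 mm across and 14 mm thick on a white stem 22 mm across; its z points out of the sloping face. Push it along -z (down the slope's normal).
- cap_blue (a joint): How far the blue cap is pushed in, in m: 0 stands 14 mm proud of its black collar (collar 44 mm across, 3 mm high), 0.014 fully home on the collar. Stiff (about 6 N) and stays where it is left.
Things that resemble listed ones, but are neither listed nor needed, are in the scene too. Leave any purple or red look-alike of the specimen alone.

How it is judged (in metres and radians):
On the way, in this order (a step that is already met when the one before it is completed fails the run):
1. all three caps are fully home (value of joint each of cap_red, cap_yellow, cap_blue above 0.012 m), for 0.2 s.
2. then the start button is pressed down (value of joint start above 0.0045 m), for 0.05 s.
At the end, for the whole second after the job is handed in: All three caps are within 2 mm of fully home, the start button has been pressed (at least 4.5 mm of its 6 mm) after that and is up again (within 1.5 mm), and the specimen, jar and brush stand still within 20 mm of where they started, the first two upright (all of step 1 and value of joint start below 0.0015 m and linear speed of each of specimen, jar, brush below 0.02 m/s and distance of each of specimen, jar, brush from where it was at the start of the episode below 0.02 m and angle between each of specimen, jar's own z axis and vertical below 0.3 rad); the robot touches nothing.
It fails at once if the start button is pressed before all three caps are home (value of joint start above 0.003 m and not (value of joint each of cap_red, cap_yellow, cap_blue above 0.012 m)).
It fails at once if the cell or its caps are rammed (over 80 N) (contact force between any of the fingers, the arm and cell above 80 N).
It fails at once if the button box is rammed (over 80 N) (contact force between any of the fingers, the arm and box above 80 N).
It fails at once if the specimen, jar or brush is moved more than 20 mm (distance of any of specimen, jar, brush from where it was at the start of the episode above 0.02 m).
It fails at once if the specimen or jar is tipped (angle between any of specimen, jar's own z axis and vertical above 0.3 rad).
It also fails if it takes over 64 s, if anything falls off the work surface, if the arm or the gripper's body presses on something with over 40 N, if the wrist force passes 120 N, or if a joint passes its speed limit or range.

## Working session

There is one attempt and no reset: what is moved stays moved. The work goes in short steps, Python scripts to look and compute and a shell command to move; the robot and the scene stay as the last step left them, time stands still between calls to the robot, and variables do not carry over. Pictures are saved under pics/ and viewed, at most 10 in all, crops included, and the job is handed in when it is done.

```bash
mkdir -p pics; ls; cat > h.py <<'E'
import numpy as np, cv2
from workcell import ctrl
from scipy.spatial.transform import Rotation as Ro
def snap(n,f):
    im=ctrl.get_image(n); cv2.imwrite('pics/'+f,im[:,:,::-1]); return im
def ray(n,uv,pose=None):
    p=ctrl.camera_params(n); f=200/np.tan(np.radians(p['vfov'])/2)
    K=np.array([[f,0,p['cx']],[0,f,p['cy']],[0,0,1.]])
    s=cv2.undistortPoints(np.array([[uv]],float),K,np.array([p['k1'],0,0,0.]))[0,0]
    d=np.array([s[0],s[1],1.])
    if n=='wrist':
        T=np.array(p['T_tool_cam']); R=Ro.from_rotvec(pose[1]).as_matrix()
        o=R@T[:3,3]+pose[0]; d=R@T[:3,:3]@d
    else:
        R=np.array(p['R']); o=-R.T@np.array(p['t']); d=R.T@d
    return o,d/np.linalg.norm(d)
def tri(rays):
    A=sum(np.eye(3)-np.outer(d,d) for o,d in rays); b=sum((np.eye(3)-np.outer(d,d))@o for o,d in rays)
    X=np.linalg.solve(A,b); return X,[np.linalg.norm(np.cross(X-o,d)) for o,d in rays]
E
python3 - <<'E'
from h import *
o=ctrl.get_obs(); print(o)
for n in ('scene','side'):
    snap(n,n+'0.png'); p=ctrl.camera_params(n); print(n,-np.array(p['R']).T@np.array(p['t']),p['vfov'],p['k1'])
print(ctrl.camera_params('wrist'))
E
```

```text
pics
{'t': 0.0, 'qpos': array([ 1.23501536e+00,  4.23809094e-01,  1.63066395e+00, -7.92400001e-06,
        1.08859601e+00, -1.90128251e-02]), 'qvel': array([ 7.17277106e-04,  2.19950174e-03, -1.13568226e-03,  7.57181773e-05,
        2.49204954e-03, -1.61824123e-03]), 'joint_torque': array([-2.49952527e-04, -5.44649148e+01, -2.73659384e+01,  6.42934721e-02,
        2.29060685e-02, -1.43394800e-04]), 'ee_pos': array([194.49304398, 593.39950938, 221.93174876]), 'orientation': array([-4.95454666e-01, -3.10202036e+00,  2.28449860e-03]), 'ft_force': array([0.28264142, 0.59632866, 0.37803761]), 'moment': array([ 0.06869052,  0.02543701, -0.012471  ]), 'grasp_force': 0.0, 'width': 88.13735269217563}
scene [1265.46423833 -542.75049552  736.10090752] 47.13986125371181 0.04173500782601988
side [ 293.60020639 -831.17773197  976.76919767] 43.86834738850047 0.041272068728654236
{'vfov': 69.72691018192235, 'cx': 323.7712236103786, 'cy': 199.83690734487524, 'k1': -0.04266891599264063, 'T_tool_cam': array([[ 1.40879945e-03, -9.68251729e-01, -2.49973206e-01,
         6.81901904e+01],
       [ 9.99998789e-01,  1.52928112e-03, -2.87756220e-04,
        -1.57040339e-01],
       [ 6.60899763e-04, -2.49972498e-01,  9.68252712e-01,
        -1.61771811e+02],
       [ 0.00000000e+00,  0.00000000e+00,  0.00000000e+00,
         1.00000000e+00]])}
```

View pics/scene0.png

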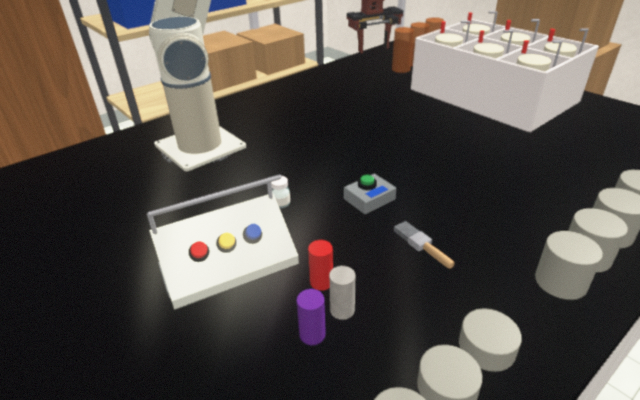

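View pics/side0.png

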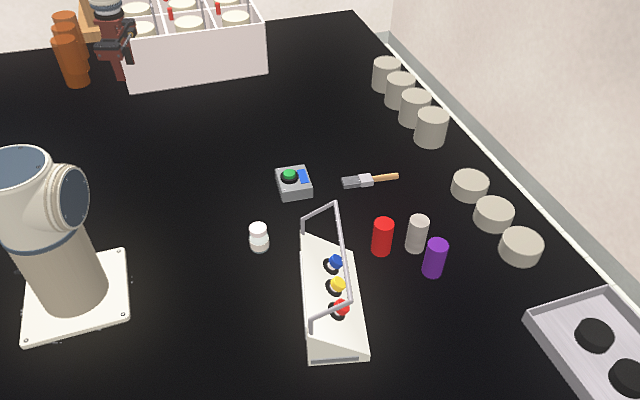

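Scene view: the red, yellow and blue caps are at about (199,250), (227,241) and (253,232), and the green button is at (367,181). The low edge of the cell faces away from the robot.

Things that could be confused:
- **Specimen:** the grey cylinder at (342,292). The purple (311,317) and red (320,265) look-alikes stay alone, as do the grey drums on the right.
- **Jar and brush:** the white jar is at (281,191) and the brush at (425,243).
- **Caps:** the only coloured knobs are the three on the wedge. The red pegs in the white crate at (440,40) and beyond are not caps.
- **Button:** the only green one is on the grey box.

Next is one close crop from both views.

```bash
python3 - <<'E'
from h import *
a=cv2.imread('pics/scene0.png'); b=cv2.imread('pics/side0.png')
z=lambda im,x,y,w,h,k:cv2.resize(im[y:y+h,x:x+w],None,fx=k,fy=k,interpolation=cv2.INTER_CUBIC)
# left: scene caps (180,215) 90x50 x5 -> 450x250 ; scene button (335,165) 70x50
top=np.hstack([z(a,180,215,90,50,5),z(a,335,165,70,50,5)])
bot=np.hstack([z(b,295,195,90,66*1,5),z(b,265,155,70,66,5)])
bot2=z(b,295,240,90,90,5)
m=np.vstack([top,np.hstack([z(b,310,245,60,70,5),z(b,265,155,70,70,5),np.zeros((350,150,3),np.uint8)])])
cv2.imwrite('pics/m1.png',m); print(m.shape)
E
```

```text
(600, 800, 3)
```

View pics/m1.png

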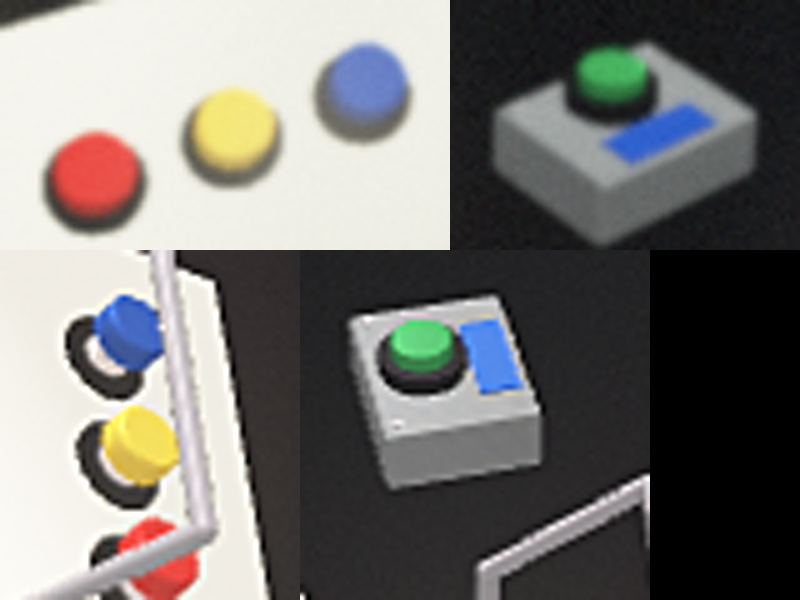

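Scene crop: the cap-top centres are red (199.4,248.6), yellow (227,239.4) and blue (253.6,230.2). The button top is at about (367.3,179) in the scene view and (289,173.5) in the side view. The bar partly hides the caps in the side view, so I'll use the wrist camera for the second view.

```bash
cat >> h.py <<'E'
def atz(n,uv,z,pose=None):
    o,d=ray(n,uv,pose); return o+d*(z-o[2])/d[2]
E
python3 - <<'E'
from h import *
np.set_printoptions(precision=1,suppress=True)
for c,uv in dict(r=(199.4,248.6),y=(227,239.4),b=(253.6,230.2)).items(): print(c,atz('scene',uv,96))
print('btn',tri([ray('scene',(367.3,179)),ray('side',(289,173.5))]))
print('barL',tri([ray('scene',(151,214)),ray('side',(352,302))]))
print('barR',tri([ray('scene',(281,179)),ray('side',(336,203))]))
for n,uv in dict(jar=(282,205),spec=(342,316),brush=(424,246)).items(): print(n,atz('scene',uv,0))
# side projected check of tops
E
```

```text
r [ 551.3 -284.4   96. ]
y [ 565.2 -227.1   96. ]
b [ 578.3 -168.5   96. ]
btn (array([565.1, 196.1,  56. ]), [np.float64(0.8702386774688228), np.float64(0.870238677468852)])
barL (array([ 528.6, -352. ,  207.7]), [np.float64(2.2648269565625054), np.float64(2.2648269565624313)])
barR (array([593.1, -95.8, 202.6]), [np.float64(1.1436902586726063), np.float64(1.1436902586725295)])
jar [439.4   2.7   0. ]
spec [ 819.5 -130.7    0. ]
brush [797.4 153.1   0. ]
```

```bash
cat >> h.py <<'E'
YAW=np.radians(-13.6)
fr=np.array([np.cos(YAW),np.sin(YAW),0])      # cell low-side direction
N=np.sin(np.radians(35))*fr+np.cos(np.radians(35))*np.array([0,0,1])
RD=np.column_stack([fr,np.cross([0,0,-1],fr),[0,0,-1]])            # pointing down
xs=np.cos(np.radians(35))*fr-np.sin(np.radians(35))*np.array([0,0,1])
RT=np.column_stack([xs,np.cross(-N,xs),-N])                         # square to the slope
def plan(P,R,n=None,pose=None):
    o=ctrl.get_obs(); p,r=pose or (o['ee_pos'],Ro.from_rotvec(o['orientation']))
    R=Ro.from_matrix(R); w=(r.inv()*R).as_rotvec(); d=np.array(P)-p
    n=n or int(np.ceil(max(np.linalg.norm(d)/40,np.linalg.norm(w)/0.122)))
    print(n,'rows turn/row',np.round(w/n,4))
    for k in range(n):
        print(np.round((r*Ro.from_rotvec(w*k/n)).inv().apply(d/n),1).tolist(),end=',')
    print()
E
python3 - <<'E'
from h import *
o=ctrl.get_obs(); plan([650,-247,362],RD,pose=(o['ee_pos']+[0,0,140],Ro.from_rotvec(o['orientation'])))
E
python3 -m pendant '{"grip":[-1,-1,-1,-1],"linear":[[0,0,-35],[0,0,-35],[0,0,-35],[0,0,-35]],"angular":[[0,0,0],[0,0,0],[0,0,0],[0,0,0]]}'
```

```text
26 rows turn/row [-0.000e+00  1.000e-04  1.178e-01]
[-26.7, -25.3, 0.0],[-29.5, -21.9, 0.0],[-31.9, -18.3, 0.0],[-33.8, -14.5, 0.0],[-35.3, -10.4, 0.0],[-36.2, -6.2, 0.0],[-36.7, -1.9, 0.0],[-36.7, 2.5, 0.0],[-36.1, 6.8, 0.0],[-35.1, 11.0, 0.0],[-33.6, 15.0, 0.0],[-31.6, 18.8, 0.0],[-29.1, 22.4, 0.0],[-26.3, 25.7, -0.0],[-23.1, 28.6, -0.0],[-19.6, 31.1, -0.0],[-15.8, 33.2, -0.0],[-11.8, 34.8, -0.0],[-7.6, 36.0, -0.0],[-3.3, 36.6, -0.0],[1.0, 36.8, -0.0],[5.3, 36.4, -0.0],[9.6, 35.5, -0.0],[13.7, 34.1, -0.0],[17.6, 32.3, -0.0],[21.2, 30.0, -0.0],
t: 0.43
ee_pos: [194.5, 593.4, 363.7]
orientation: [-0.496, -3.102, 0.002]
ft_force: [-0.0, 0.0, -0.2]
width: 64.5
grasp_force: 0.0
```

```bash
python3 -m pendant '{"grip":[-1,-1,-1,-1,-1,-1,-1,-1,-1,-1,-1,-1],"linear":[[-27,-25,0],[-29.5,-22,0],[-32,-18,0],[-34,-14.5,0],[-35,-10.5,0],[-36,-6,0],[-36.5,-2,0],[-36.5,2.5,0],[-36,7,0],[-35,11,0],[-33.5,15,0],[-31.5,19,0]],"angular":[[0,0,0.118],[0,0,0.118],[0,0,0.118],[0,0,0.118],[0,0,0.118],[0,0,0.118],[0,0,0.118],[0,0,0.118],[0,0,0.118],[0,0,0.118],[0,0,0.118],[0,0,0.118]]}'
python3 -m pendant '{"grip":[-1,-1,-1,-1,-1,-1,-1,-1,-1,-1,-1,-1],"linear":[[-29,22.5,0],[-26,26,0],[-23,28.5,0],[-19.5,31,0],[-16,33,0],[-12,35,0],[-7.5,36,0],[-3,36.5,0],[1,37,0],[5,36.5,0],[9.5,35.5,0],[13.5,34,0]],"angular":[[0,0,0.118],[0,0,0.118],[0,0,0.118],[0,0,0.118],[0,0,0.118],[0,0,0.118],[0,0,0.118],[0,0,0.118],[0,0,0.118],[0,0,0.118],[0,0,0.118],[0,0,0.118]]}'
python3 - <<'E'
from h import *
print(ctrl.get_obs()['qpos'])
plan([650,-247,340],RT)
E
```

```text
t: 1.43
ee_pos: [405.2, 205.3, 362.6]
orientation: [-2.4, -2.028, 0.0]
ft_force: [1.0, 1.1, 0.1]
width: 0.6
grasp_force: 0.0
t: 2.43
ee_pos: [613.9, -183.2, 362.1]
orientation: [-3.141, 0.021, 0.001]
ft_force: [0.4, 0.2, 0.2]
width: 0.4
grasp_force: 0.0
[-3.08652649e-01  3.28145094e-01  1.44564642e+00  6.23003763e-05
  1.36870057e+00  1.27544127e+00]
6 rows turn/row [ 0.0114 -0.1012  0.0362]
[6.2, 10.6, 3.7],[6.9, 10.4, 2.9],[7.5, 10.1, 2.1],[8.0, 9.9, 1.2],[8.4, 9.6, 0.2],[8.8, 9.3, -0.8],
```

```bash
python3 -m pendant '{"grip":[-1,-1,-1,-1,-1,-1,-1],"linear":[[6,10.5,3.5],[7,10.5,3],[7.5,10,2],[8,10,1],[8.5,9.5,0],[9,9.5,-1],[0,0,0]],"angular":[[0.0114,-0.101,0.036],[0.0114,-0.101,0.036],[0.0114,-0.101,0.036],[0.0114,-0.101,0.036],[0.0114,-0.101,0.036],[0.0114,-0.101,0.036],[0,0,0]]}'
python3 - <<'E'
from h import *
print(ctrl.get_obs()['qpos'])
plan(np.array([565.2,-227.1,96])+140*N,RT)
o=ctrl.get_obs(); print(o['ee_pos'].tolist(),o['orientation'].tolist()); snap('wrist','w1.png')
E
```

```text
t: 3.02
ee_pos: [651.0, -247.2, 331.2]
orientation: [-2.902, 0.34, 0.938]
ft_force: [0.5, 0.5, -3.3]
width: 0.5
grasp_force: 0.0
[-0.35000818  0.79359065  0.8762036  -0.07778838  2.09259793  1.43659812]
4 rows turn/row [0.0004 0.0036 0.001 ]
[16.1, 0.2, 25.6],[16.0, 0.2, 25.6],[15.9, 0.2, 25.7],[15.8, 0.2, 25.7],
[650.9648717531987, -247.16534561085697, 331.18935120727247] [-2.9024049285305886, 0.33960907590099826, 0.9379729755834926]
```

View pics/w1.png

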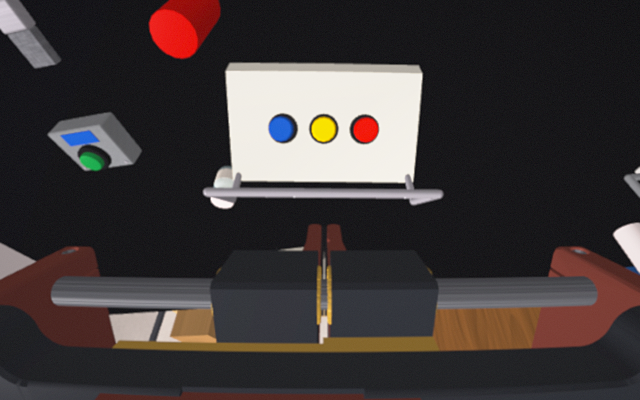

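Wrist view: blue (282,128), yellow (323,129) and red (364,129) stand in a row parallel to the image. The bar is at row 190, below the caps and so on the robot side. I'll move to 140 mm standoff and take a second wrist view.

```bash
python3 -m pendant '{"grip":[-1,-1,-1,-1,-1],"linear":[[16,0,25.5],[16,0,25.5],[16,0,25.5],[16,0,25.5],[0,0,0]],"angular":[[0,0.004,0.001],[0,0.004,0.001],[0,0.004,0.001],[0,0.004,0.001],[0,0,0]]}'
cat >> h.py <<'E'
def blobs(im):
    h=cv2.cvtColor(im,cv2.COLOR_RGB2HSV); out={}
    for c,(lo,hi) in dict(r=(172,8),y=(22,36),b=(102,120)).items():
        H=h[:,:,0]; m=((H>=lo)|(H<=hi)) if lo>hi else ((H>=lo)&(H<=hi))
        m=(m&(h[:,:,1]>130)&(h[:,:,2]>90)).astype(np.uint8)
        n,_,s,ce=cv2.connectedComponentsWithStats(m)
        out[c]=[(s[i].tolist(),ce[i].round(1).tolist()) for i in range(1,n) if s[i,4]>150]
    return out
E
python3 - <<'E'
from h import *
print(blobs(cv2.imread('pics/w1.png')[:,:,::-1]))
o=ctrl.get_obs(); print(o['ee_pos'].tolist(),o['orientation'].tolist()); print(blobs(snap('wrist','w2.png')))
E
```

```text
t: 3.48
ee_pos: [642.7, -242.7, 216.8]
orientation: [-2.919, 0.341, 0.9]
ft_force: [-1.3, 0.8, -2.0]
width: 1.0
grasp_force: 0.0
{'r': [([149, 0, 71, 59, 3123], [182.9, 25.5]), ([353, 117, 25, 26, 520], [365.2, 129.3]), ([532, 247, 108, 101, 5155], [583.6, 304.8])], 'y': [([311, 116, 25, 26, 520], [323.1, 128.7])], 'b': [([269, 116, 25, 26, 494], [280.7, 128.4]), ([61, 131, 38, 15, 369], [79.5, 138.0])]}
[642.7425883766072, -242.7401602741526, 216.83271085748186] [-2.918979223171595, 0.3413656493178217, 0.8998263694199589]
{'r': [([89, 10, 106, 102, 6959], [142.7, 61.1]), ([362, 173, 31, 31, 763], [377.1, 187.6]), ([532, 248, 108, 100, 5110], [583.6, 305.3])], 'y': [([310, 172, 31, 31, 753], [324.9, 186.9])], 'b': [([257, 172, 31, 31, 748], [272.0, 187.0]), ([13, 181, 45, 15, 442], [35.5, 188.1])]}
```

View pics/w2.png

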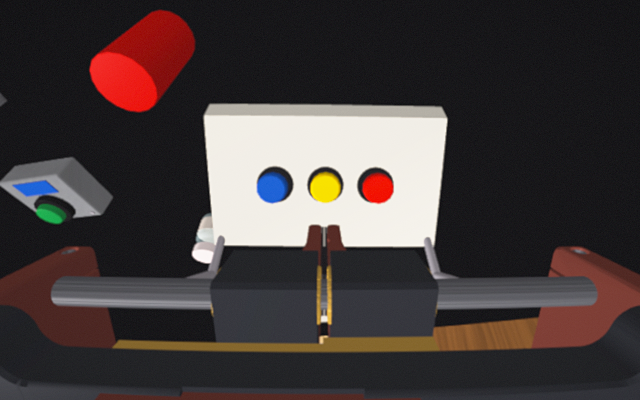

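The second view shows blue (272,187), yellow (325,187) and red (377,188). The tool axis is in line with yellow, and the bar legs are outside the row of caps.

```bash
python3 - <<'E'
from h import *
np.set_printoptions(precision=1,suppress=True)
p1=(np.array([650.965,-247.165,331.19]),np.array([-2.9024,.33961,.93797])); p2=(np.array([642.743,-242.74,216.833]),np.array([-2.91898,.341366,.899826]))
P={'r':((199.4,248.6),(365.2,129.3),(377.1,187.6)),'y':((227,239.4),(323.1,128.7),(324.9,186.9)),'b':((253.6,230.2),(280.7,128.4),(272,187))}
X={}
for c,(s,a,b) in P.items():
    X[c],e=tri([ray('scene',s),ray('wrist',a,p1),ray('wrist',b,p2)]); print(c,X[c],np.round(e,1), atz('scene',s,96),atz('wrist',a,96,p1),atz('wrist',b,96,p2))
d=X['b']-X['r']; print('yaw',np.degrees(np.arctan2(-d[0],d[1])),np.linalg.norm(d), d)
plan(X['r']+40*N,RT)
R=Ro.from_rotvec(p2[1]); print('err to RT',(R.inv()*Ro.from_matrix(RT)).as_rotvec())
E
```

```text
r [ 543.6 -281.9   88.9] [0.3 0.4 0.6] [ 551.3 -284.4   96. ] [ 548.5 -282.    96. ] [ 552.1 -281.8   96. ]
y [ 558.9 -224.6   89.9] [0.5 0.5 0.9] [ 565.2 -227.1   96. ] [ 562.7 -225.7   96. ] [ 566.3 -226.6   96. ]
b [ 574.8 -167.6   92.3] [1.1 0.6 1.1] [ 578.3 -168.5   96. ] [ 576.7 -169.1   96. ] [ 579.4 -170.5   96. ]
yaw -15.275610751002052 118.49656213799156 [ 31.2 114.3   3.4]
4 rows turn/row [ 0. -0.  0.]
[0.2, 15.2, 29.6],[0.3, 15.2, 29.6],[0.5, 15.2, 29.5],[0.6, 15.3, 29.5],
err to RT [ 0. -0.  0.]
```

```bash
python3 - <<'E'
from h import *
plan(np.array([551,-283,96])+20*N,RT)
E
```

```text
4 rows turn/row [ 0.0008 -0.0038  0.0008]
[0.7, 15.0, 32.0],[0.8, 15.0, 32.0],[1.0, 15.1, 32.0],[1.1, 15.1, 32.0],
```

```bash
python3 -m pendant '{"grip":[-1,-1,-1,-1,-1,-1],"linear":[[1,15,32],[1,15,32],[1,15,30],[1,15,25],[0,0,4],[0,0,0]],"angular":[[0,0,0],[0,0,0],[0,0,0],[0,0,0],[0,0,0],[0,0,0]]}'
python3 -m pendant '{"grip":[-1,-1,-1,-1,-1,-1],"linear":[[0,0,3],[0,0,3],[0,0,3],[0,0,3],[0,0,3],[0,0,3]],"angular":[[0,0,0],[0,0,0],[0,0,0],[0,0,0],[0,0,0],[0,0,0]]}'
python3 - <<'E'
from h import *
o=ctrl.get_obs(); print((o['ee_pos']-[551,-283,96])@N, o['ft_force']@N, o['ee_pos']); plan(np.array([551,-283,96]),RT,1)
E
```

```text
t: 4.03
ee_pos: [567.9, -288.1, 118.6]
orientation: [-2.923, 0.346, 0.89]
ft_force: [0.1, -0.2, 0.5]
width: 0.7
grasp_force: 0.0
t: 4.53
ee_pos: [558.4, -285.1, 101.7]
orientation: [-2.923, 0.343, 0.892]
ft_force: [-0.2, 0.1, 0.3]
width: 0.4
grasp_force: 0.0
9.067885897257302 0.08000747758909382 [ 558.39002179 -285.09372975  101.69565589]
1 rows turn/row [ 0.0039 -0.0185  0.0025]
[-3.2, -0.3, 9.0],
```

```bash
python3 -m pendant '{"grip":[-1,-1,-1,-1,-1,-1,-1],"linear":[[-1.5,0,2],[-1.5,0,2],[0,0,2],[0,0,2],[0,0,2],[0,0,2],[0,0,0]],"angular":[[0,0,0],[0,-0.009,0],[0,-0.009,0],[0,0,0],[0,0,0],[0,0,0],[0,0,0]]}'
python3 - <<'E'
from h import *
o=ctrl.get_obs(); print((o['ee_pos']-[551,-283,96])@N, o['ft_force']@N, o['ee_pos']); plan(np.array([551,-283,96]),RT,1)
E
```

```text
t: 5.12
ee_pos: [548.8, -283.1, 93.1]
orientation: [-2.912, 0.343, 0.919]
ft_force: [-0.7, -0.4, -0.2]
width: 0.6
grasp_force: 0.0
-3.533493215229819 -0.526736902778617 [ 548.82092442 -283.11950826   93.14974754]
1 rows turn/row [0.0034 0.0004 0.0021]
[0.1, -0.6, -3.5],
```

```bash
python3 -m pendant '{"grip":[-1,-1,-1,-1],"linear":[[0,0,2],[0,0,2],[0,0,2],[0,0,0]],"angular":[[0,0,0],[0,0,0],[0,0,0],[0,0,0]]}'
python3 -m pendant '{"grip":[-1,-1,-1,-1],"linear":[[0,0,2],[0,0,2],[0,0,2],[0,0,0]],"angular":[[0,0,0],[0,0,0],[0,0,0],[0,0,0]]}'
python3 - <<'E'
from h import *
o=ctrl.get_obs(); print((o['ee_pos']-[551,-283,96])@N, o['ft_force']@N, o['ee_pos']); plan(np.array([551,-283,96]),RT,1)
E
```

```text
t: 5.45
ee_pos: [546.4, -282.6, 89.2]
orientation: [-2.914, 0.343, 0.916]
ft_force: [1.0, -0.1, 2.4]
width: 0.5
grasp_force: 1.7
t: 5.78
ee_pos: [543.0, -281.8, 84.3]
orientation: [-2.914, 0.343, 0.916]
ft_force: [1.9, 0.2, 2.5]
width: 0.8
grasp_force: 2.0
-14.216052194841446 3.0985435472445237 [ 543.021845   -281.75503606   84.28011411]
1 rows turn/row [ 0.0037 -0.0017  0.002 ]
[-0.1, -0.6, -14.2],
```

```bash
python3 -m pendant '{"grip":[-1,-1,-1,-1],"linear":[[0,0,2],[0,0,1.5],[0,0,1],[0,0,0]],"angular":[[0,0,0],[0,0,0],[0,0,0],[0,0,0]]}'
python3 -m pendant '{"grip":[-1,-1,-1],"linear":[[0,0,1],[0,0,1],[0,0,0]],"angular":[[0,0,0],[0,0,0],[0,0,0]]}'
python3 - <<'E'
from h import *
o=ctrl.get_obs(); print((o['ee_pos']-[551,-283,96])@N, o['ft_force']@N, o['ee_pos']); plan(np.array([551,-283,96]),RT,1)
E
```

```text
t: 6.12
ee_pos: [542.4, -281.6, 83.1]
orientation: [-2.916, 0.343, 0.912]
ft_force: [7.4, 0.9, 17.9]
width: 0.5
grasp_force: 8.8
t: 6.37
ee_pos: [542.3, -281.6, 83.0]
orientation: [-2.917, 0.344, 0.909]
ft_force: [9.4, 0.2, 25.2]
width: 0.9
grasp_force: 12.6
-15.66144447767157 25.82333586842995 [ 542.31902263 -281.63682461   83.01340218]
1 rows turn/row [ 0.0045 -0.0071  0.0015]
[-0.2, -0.6, -15.7],
```

```bash
python3 - <<'E'
from h import *
a=snap('scene','s2.png');b=snap('side','d2.png');w=snap('wrist','w3.png')
z=lambda im,x,y,w,h,k:cv2.resize(im[y:y+h,x:x+w],None,fx=k,fy=k,interpolation=cv2.INTER_CUBIC)
m=np.vstack([np.hstack([z(a,130,150,133,100,3)[:,:400],z(b,280,200,133,100,3)[:,:400]]) if 0 else np.hstack([cv2.resize(a[150:300,140:340],(400,300),interpolation=2),cv2.resize(b[190:370,240:480],(400,300),interpolation=2)]),cv2.resize(w[100:300,200:467],(400,300),interpolation=2).repeat(1,0) if 0 else np.hstack([cv2.resize(w[130:280,220:420],(400,300),interpolation=2),np.zeros((300,400,3),np.uint8)])])
cv2.imwrite('pics/m2.png',m[:,:,::-1])
E
```

```text
(no output)
```

View pics/m2.png

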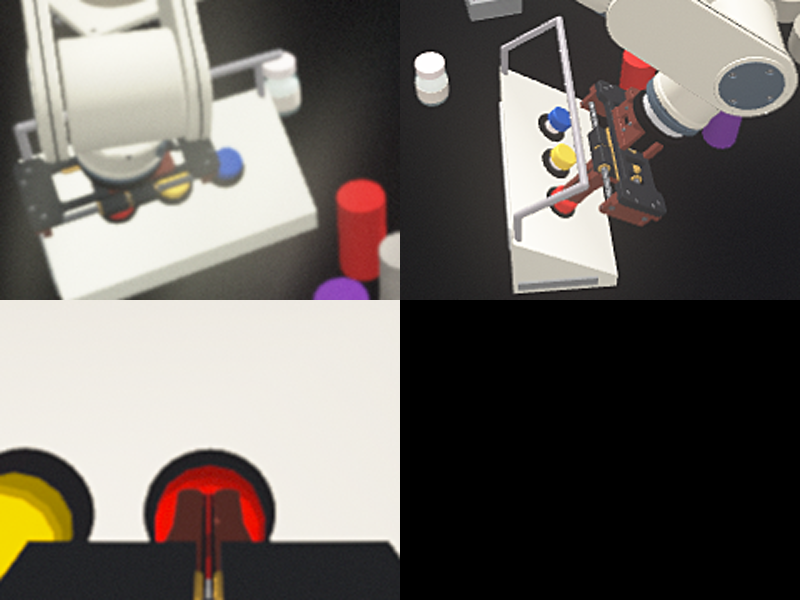

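Red has been pushed until it stopped against 25 N at z 83. The text's home height is 84.4, and the crop shows red sitting concentric on its collar while yellow still stands proud. Next is yellow.

```bash
python3 -m pendant '{"grip":[-1,-1,-1,-1,-1],"linear":[[0,0,-8],[0,0,-16],[0,0,-16],[0,-29,0],[0,-29,0]],"angular":[[0,0,0],[0,0,0],[0,0,0],[0,0,0],[0,0,0]]}'
python3 - <<'E'
from h import *
o=ctrl.get_obs(); print((o['ee_pos']-[565,-226.5,96])@N, o['ft_force']@N, o['ee_pos']); plan(np.array([565,-226.5,96])+5*N,RT)
E
```

```text
t: 6.93
ee_pos: [575.0, -230.5, 111.5]
orientation: [-2.913, 0.347, 0.916]
ft_force: [0.2, 0.7, -0.5]
width: 0.4
grasp_force: 0.0
18.810904920021155 -0.41653466283299373 [ 575.0369465  -230.52443878  111.47036876]
1 rows turn/row [ 0.0024 -0.0021 -0.0005]
[0.1, -1.6, 13.8],
```

```bash
python3 -m pendant '{"grip":[-1,-1,-1,-1,-1,-1,-1,-1,-1,-1,-1,-1],"linear":[[0,-1,5],[0,0,5],[0,0,4],[0,0,2],[0,0,2],[0,0,2],[0,0,2],[0,0,2],[0,0,2],[0,0,2],[0,0,2],[0,0,0]],"angular":[[0,0,0],[0,0,0],[0,0,0],[0,0,0],[0,0,0],[0,0,0],[0,0,0],[0,0,0],[0,0,0],[0,0,0],[0,0,0],[0,0,0]]}'
python3 - <<'E'
from h import *
o=ctrl.get_obs(); print((o['ee_pos']-[565,-226.5,96])@N, o['ft_force']@N, o['ee_pos']); plan(np.array([565,-226.5,96]),RT,1)
E
```

```text
t: 7.93
ee_pos: [558.6, -225.2, 87.2]
orientation: [-2.914, 0.343, 0.917]
ft_force: [0.4, -1.5, 3.0]
width: 0.5
grasp_force: 1.7
-10.977336762066816 2.8921966036528604 [ 558.56510639 -225.22281302   87.18885685]
1 rows turn/row [ 0.0042 -0.0017  0.0018]
[0.3, -0.2, -11.0],
```

```bash
python3 -m pendant '{"grip":[-1,-1,-1,-1,-1],"linear":[[0,0,2],[0,0,2],[0,0,1],[0,0,1],[0,0,0]],"angular":[[0,0,0],[0,0,0],[0,0,0],[0,0,0],[0,0,0]]}'
python3 -m pendant '{"grip":[-1,-1,-1],"linear":[[0,0,1],[0,0,1],[0,0,0]],"angular":[[0,0,0],[0,0,0],[0,0,0]]}'
python3 - <<'E'
from h import *
o=ctrl.get_obs(); print((o['ee_pos']-[565,-226.5,96])@N, o['ft_force']@N, o['ee_pos'])
E
```

```text
t: 8.35
ee_pos: [556.2, -224.6, 83.6]
orientation: [-2.915, 0.343, 0.914]
ft_force: [2.5, -1.8, 10.8]
width: 0.3
grasp_force: 5.6
t: 8.6
ee_pos: [556.2, -224.7, 83.4]
orientation: [-2.917, 0.343, 0.911]
ft_force: [6.9, -1.5, 18.3]
width: 0.4
grasp_force: 9.4
-15.464053283486685 19.012220319668167 [ 556.15869507 -224.6651066    83.44115472]
```

Yellow stopped at the same depth (-15.5, 19 N). Next is blue at (578.5,-169.2).

```bash
python3 -m pendant '{"grip":[-1,-1,-1,-1,-1],"linear":[[0,0,1],[0,0,-16],[0,0,-22],[0,-29,0],[0,-29,0]],"angular":[[0,0,0],[0,0,0],[0,0,0],[0,0,0],[0,0,0]]}'
python3 - <<'E'
from h import *
o=ctrl.get_obs(); print((o['ee_pos']-[578.5,-169.2,96])@N, o['ft_force']@N, o['ee_pos']); plan(np.array([578.5,-169.2,96])+5*N,RT)
E
```

```text
t: 9.02
ee_pos: [588.8, -173.0, 111.1]
orientation: [-2.913, 0.347, 0.913]
ft_force: [0.3, -0.2, 0.1]
width: 0.7
grasp_force: 0.0
18.687922551797904 0.2326534575002856 [ 588.84841364 -172.99545882  111.1459596 ]
1 rows turn/row [ 0.0021 -0.0035 -0.0004]
[-0.3, -1.3, 13.7],
```

```bash
python3 -m pendant '{"grip":[-1,-1,-1,-1,-1,-1,-1,-1,-1,-1,-1,-1],"linear":[[0,-1,5],[0,0,5],[0,0,4],[0,0,2],[0,0,2],[0,0,2],[0,0,2],[0,0,2],[0,0,2],[0,0,2],[0,0,2],[0,0,0]],"angular":[[0,0,0],[0,0,0],[0,0,0],[0,0,0],[0,0,0],[0,0,0],[0,0,0],[0,0,0],[0,0,0],[0,0,0],[0,0,0],[0,0,0]]}'
python3 -m pendant '{"grip":[-1,-1,-1,-1,-1],"linear":[[0,0,2],[0,0,2],[0,0,1],[0,0,1],[0,0,0]],"angular":[[0,0,0],[0,0,0],[0,0,0],[0,0,0],[0,0,0]]}'
python3 -m pendant '{"grip":[-1,-1,-1],"linear":[[0,0,1],[0,0,1],[0,0,0]],"angular":[[0,0,0],[0,0,0],[0,0,0]]}'
python3 - <<'E'
from h import *
o=ctrl.get_obs(); print((o['ee_pos']-[578.5,-169.2,96])@N, o['ft_force']@N, o['ee_pos'])
E
```

```text
t: 10.02
ee_pos: [571.5, -168.2, 86.3]
orientation: [-2.913, 0.344, 0.917]
ft_force: [0.3, -0.4, 3.8]
width: 0.8
grasp_force: 1.8
t: 10.43
ee_pos: [569.9, -167.7, 83.8]
orientation: [-2.915, 0.344, 0.912]
ft_force: [4.9, -1.0, 17.3]
width: 0.3
grasp_force: 8.4
t: 10.68
ee_pos: [569.9, -167.8, 83.7]
orientation: [-2.916, 0.344, 0.909]
ft_force: [7.1, -0.5, 24.8]
width: 0.1
grasp_force: 12.3
-15.053522950506927 24.33334933723868 [ 569.86256574 -167.76693639   83.73740997]
```

All three caps reached hard stops. I'll back out along the normal and check them.

```bash
python3 -m pendant '{"grip":[-1,-1,-1,-1,-1,-1],"linear":[[0,0,-10],[0,0,-35],[0,0,-35],[0,10,-35],[0,20,-35],[0,30,0]],"angular":[[0,0,0],[0,0,0],[0,0,0],[0,0,0],[0,0,0],[0,0,0]]}'
python3 - <<'E'
from h import *
w=snap('wrist','w4.png'); a=snap('scene','s4.png'); b=snap('side','d4.png')
m=np.vstack([np.hstack([cv2.resize(w[100:250,220:420],(400,300),interpolation=2),cv2.resize(cv2.imread('pics/w2.png')[100:250,220:420,::-1],(400,300),interpolation=2)]),np.hstack([cv2.resize(b[235:325,290:410],(400,300),interpolation=2),cv2.resize(cv2.imread('pics/side0.png')[235:325,290:410,::-1],(400,300),interpolation=2)])])
cv2.imwrite('pics/m4.png',m[:,:,::-1])
print(ctrl.get_obs()['ee_pos'],ctrl.get_obs()['qpos'])
E
```

```text
t: 11.18
ee_pos: [641.8, -244.9, 208.2]
orientation: [-2.921, 0.34, 0.903]
ft_force: [1.8, -0.4, 2.0]
width: 0.4
grasp_force: 0.0
[ 636.08446741 -246.68604063  202.10727954] [-0.35584212  0.85037682  1.04456113 -0.07244939  1.85208498  1.45437016]
```

View pics/m4.png

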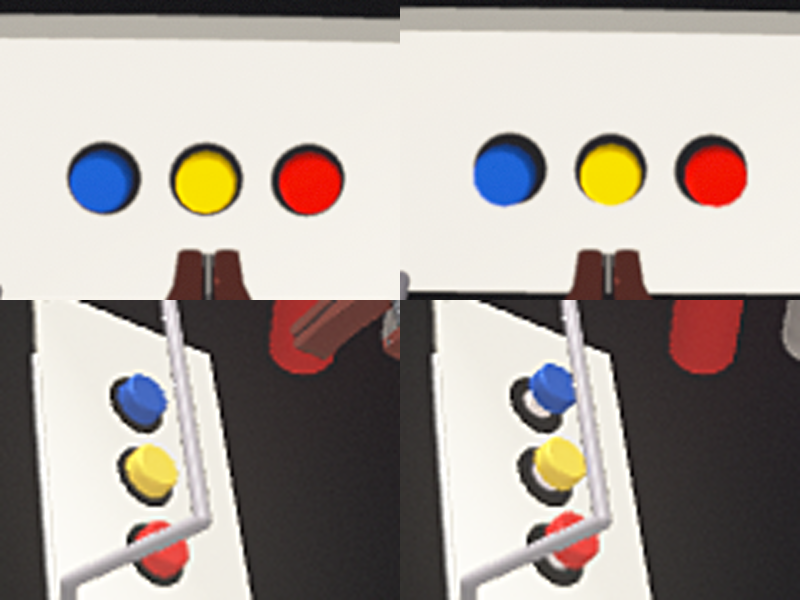

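The left crops show all three knobs seated on their collars with no white stem visible, against the initial state on the right. Now to the button at (565,196,56).

```bash
python3 - <<'E'
from h import *
plan([640,-230,350],RD)
plan([565,196,130],RD,12,pose=(np.array([640,-230,350]),Ro.from_matrix(RD)))
E
```

```text
5 rows turn/row [ 4.000e-04  1.219e-01 -1.000e-04]
[-17.0, -3.4, -24.2],[-13.9, -3.4, -26.1],[-10.6, -3.4, -27.6],[-7.2, -3.4, -28.7],[-3.6, -3.4, -29.4],
12 rows turn/row [0. 0. 0.]
[-14.4, -33.0, 18.3],[-14.4, -33.0, 18.3],[-14.4, -33.0, 18.3],[-14.4, -33.0, 18.3],[-14.4, -33.0, 18.3],[-14.4, -33.0, 18.3],[-14.4, -33.0, 18.3],[-14.4, -33.0, 18.3],[-14.4, -33.0, 18.3],[-14.4, -33.0, 18.3],[-14.4, -33.0, 18.3],[-14.4, -33.0, 18.3],
```

```bash
python3 -m pendant '{"grip":[-1,-1,-1,-1,-1,-1],"linear":[[-17,-3.5,-24],[-14,-3.5,-26],[-10.5,-3.5,-27.5],[-7,-3.5,-28.5],[-3.5,-3.5,-29.5],[0,0,0]],"angular":[[0,0.122,0],[0,0.122,0],[0,0.122,0],[0,0.122,0],[0,0.122,0],[0,0,0]]}'
python3 -m pendant '{"grip":[-1,-1,-1,-1,-1,-1,-1,-1,-1,-1,-1,-1],"linear":[[-14.5,-33,0],[-14.5,-33,0],[-14.5,-33,0],[-14.5,-33,0],[-14.5,-33,19],[-14.5,-33,19],[-14.5,-33,19],[-14.5,-33,19],[-14.5,-33,19],[-14.5,-33,19],[-14.5,-33,19],[-14.5,-33,19]],"angular":[[0,0,0],[0,0,0],[0,0,0],[0,0,0],[0,0,0],[0,0,0],[0,0,0],[0,0,0],[0,0,0],[0,0,0],[0,0,0],[0,0,0]]}'
python3 -m pendant '{"grip":[-1],"linear":[[0,0,0]],"angular":[[0,0,0]]}'
python3 - <<'E'
from h import *
plan([565,196,130],RD,1)
o=ctrl.get_obs(); print(o['ee_pos'].tolist(),o['orientation'].tolist()); snap('wrist','w5.png')
E
```

```text
t: 11.83
ee_pos: [640.7, -225.9, 357.8]
orientation: [3.116, -0.365, 0.023]
ft_force: [1.3, -1.0, 1.6]
width: 0.5
grasp_force: 0.0
t: 12.83
ee_pos: [560.9, 200.1, 194.7]
orientation: [3.118, -0.366, -0.006]
ft_force: [0.1, -0.1, 0.4]
width: 0.5
grasp_force: 0.0
t: 12.92
ee_pos: [558.2, 202.9, 191.8]
orientation: [3.117, -0.359, -0.015]
ft_force: [-1.4, 0.4, 0.1]
width: 0.1
grasp_force: 0.0
1 rows turn/row [0.0047 0.009  0.0081]
[8.7, 4.9, 61.8],
[558.2258601729793, 202.93413688294189, 191.81722690561722] [3.117336666512074, -0.35888759062809317, -0.014854016967762753]
```

View pics/w5.png

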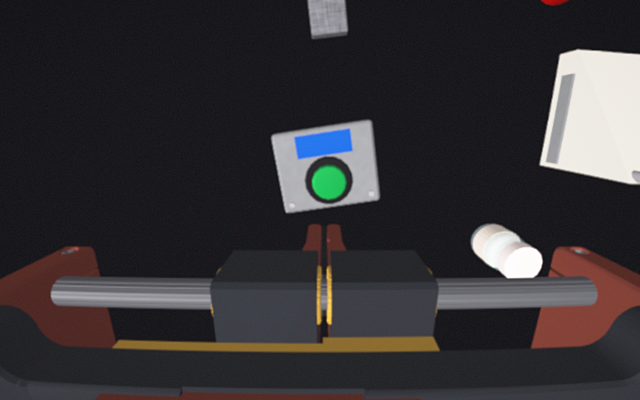

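The wrist view shows the green button top at (329,182) on the box. I'll triangulate it with the scene and side rays.

```bash
python3 - <<'E'
from h import *
p=(np.array([558.226,202.934,191.817]),np.array([3.117337,-.358888,-.014854]))
r=[ray('scene',(367.3,179)),ray('side',(289,173.5)),ray('wrist',(329,182),p)]
X,e=tri(r); print(X,e,atz('wrist',(329,182),56,p))
plan([X[0],X[1],X[2]+12],RD,4)
E
```

```text
[565.48001185 195.01583278  56.67871438] [np.float64(1.1687088962557732), np.float64(0.9005826606384341), np.float64(0.6119343451641462)] [565.59954235 194.47269266  56.        ]
4 rows turn/row [0.0013 0.0017 0.0021]
[2.0, 0.9, 31.2],[1.9, 1.0, 31.2],[1.9, 1.0, 31.2],[1.8, 1.0, 31.2],
```

```bash
python3 -m pendant '{"grip":[-1,-1,-1,-1,-1,-1],"linear":[[2,1,31],[2,1,31],[2,1,31],[2,1,20],[0,0,10],[0,0,0]],"angular":[[0,0,0],[0,0,0],[0,0,0],[0,0,0],[0,0,0],[0,0,0]]}'
python3 -m pendant '{"grip":[-1,-1,-1,-1,-1,-1],"linear":[[0,0,2],[0,0,2],[0,0,2],[0,0,2],[0,0,2],[0,0,0]],"angular":[[0,0,0],[0,0,0],[0,0,0],[0,0,0],[0,0,0],[0,0,0]]}'
```

```text
t: 13.47
ee_pos: [568.2, 191.1, 71.6]
orientation: [3.116, -0.367, -0.008]
ft_force: [-1.3, 0.4, 0.8]
width: 0.8
grasp_force: 0.0
t: 13.97
ee_pos: [569.6, 192.5, 64.0]
orientation: [3.119, -0.366, -0.001]
ft_force: [0.2, -0.5, 0.2]
width: 0.2
grasp_force: 0.0
```

```bash
python3 -m pendant '{"grip":[-1,-1,-1,-1,-1,-1],"linear":[[-2.5,-1,2],[-2,-0.5,2],[0,0,2],[0,0,2],[0,0,1],[0,0,0]],"angular":[[0,0,0],[0,0,0],[0,0,0],[0,0,0],[0,0,0],[0,0,0]]}'
python3 -m pendant '{"grip":[-1,-1,-1,-1],"linear":[[0,0,1],[0,0,1],[0,0,1],[0,0,0]],"angular":[[0,0,0],[0,0,0],[0,0,0],[0,0,0]]}'
```

```text
t: 14.47
ee_pos: [566.0, 195.2, 56.2]
orientation: [3.119, -0.366, -0.0]
ft_force: [-2.6, 0.0, 14.6]
width: 0.6
grasp_force: 7.3
t: 14.8
ee_pos: [566.2, 195.3, 55.7]
orientation: [3.119, -0.366, 0.0]
ft_force: [-10.4, -2.8, 38.0]
width: 0.6
grasp_force: 19.2
```

A hard stop at z 55.7. I'll release in small steps and watch the spring force to confirm the travel.

```bash
for i in 1 2 3; do python3 -m pendant '{"grip":[-1,-1,-1],"linear":[[0,0,-1],[0,0,-1],[0,0,0]],"angular":[[0,0,0],[0,0,0],[0,0,0]]}'|egrep 'ee_pos|force'; done
python3 -m pendant '{"grip":[-1,-1],"linear":[[0,0,-1.5],[0,0,0]],"angular":[[0,0,0],[0,0,0]]}'|egrep 'ee_pos|force'
python3 -m pendant '{"grip":[-1,-1],"linear":[[0,0,-1.5],[0,0,0]],"angular":[[0,0,0],[0,0,0]]}'|egrep 'ee_pos|force'
python3 -m pendant '{"grip":[-1,-1],"linear":[[0,0,-1.5],[0,0,0]],"angular":[[0,0,0],[0,0,0]]}'|egrep 'ee_pos|force'
```

```text
ee_pos: [566.0, 195.3, 56.0]
ft_force: [-5.9, -1.1, 22.7]
grasp_force: 11.4
ee_pos: [565.9, 195.2, 56.5]
ft_force: [-0.4, 1.2, 5.1]
grasp_force: 2.4
ee_pos: [565.9, 195.2, 58.1]
ft_force: [1.1, 2.5, 3.9]
grasp_force: 1.9
ee_pos: [565.9, 195.1, 59.5]
ft_force: [1.3, 1.5, 1.8]
grasp_force: 1.5
ee_pos: [565.6, 194.8, 60.9]
ft_force: [0.8, 1.3, 2.7]
grasp_force: 1.1
ee_pos: [565.3, 194.7, 62.3]
ft_force: [0.7, 0.8, 1.1]
grasp_force: 0.7
```

The spring followed the finger from z 56 up to about 62, with pad force falling from 2.4 to 0.7 N, so the full 6 mm stroke was made. I'll retreat and take a last look.

```bash
python3 -m pendant '{"grip":[-1,-1,-1,-1,-1,-1,-1],"linear":[[0,0,-10],[0,0,-30],[0,0,-35],[0,0,-35],[0,0,-30],[0,0,0],[0,0,0]],"angular":[[0,0,0],[0,0,0],[0,0,0],[0,0,0],[0,0,0],[0,0,0],[0,0,0]]}'
python3 - <<'E'
from h import *
a=snap('scene','s6.png'); b=snap('side','d6.png')
m=np.vstack([np.hstack([cv2.resize(a[150:350,140:480],(400,300)),cv2.resize(cv2.imread('pics/scene0.png')[150:350,140:480,::-1],(400,300))]),np.hstack([cv2.resize(b[140:365,230:530],(400,300)),cv2.resize(cv2.imread('pics/side0.png')[140:365,230:530,::-1],(400,300))])])
cv2.imwrite('pics/m6.png',m[:,:,::-1])
E
```

```text
t: 16.63
ee_pos: [566.3, 195.2, 204.5]
orientation: [3.12, -0.366, 0.003]
ft_force: [-0.3, 0.1, 0.1]
width: 0.4
grasp_force: 0.0
```

View pics/m6.png

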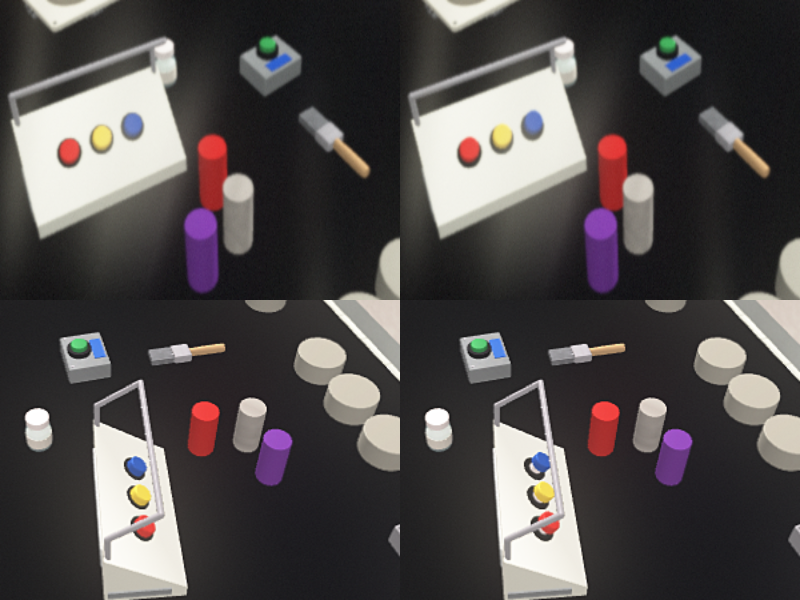

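Compared with the start (right), the caps are home, the button is up, and the specimen, jar and brush have not moved.

```bash
python3 -c "
from workcell import ctrl
print(ctrl.close_job())"
```

```text
the job is handed in; nothing more can be done
None
```

The job is handed in: all three caps were pushed home, then the start button was pressed fully and came back up, with the specimen, jar and brush unmoved; no verdict was returned.

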